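# Tare the plaster scale with a stylus

## Task

Get the bench scale ready for weighing plaster: stand the empty cup upright in the middle of the steel pan and let go of it. Then take the stylus from its wooden stand, push its thin tip into the recess in the scale's sloped front until you feel the button there reach its stop, and hold it down for one second without forcing it (well under 40 N). Finally put the stylus back in its stand, fully home, leaving the cup on the pan and the two plaster casts (horse and bust) standing where they are.

Things in the scene. Friction and masses are not known exactly. Their poses are not given: they have to be found in the camera images.
- scale: Pale grey bench scale fixed to the bench, 230 (x) x 170 (y) mm. Origin on the bench under its middle; x from its front to its back, z up. Housing 55 mm high; ahead of it (x -115 to -48 mm) a console slopes down at 35 degrees to 8 mm high. On it: a display at +y, a flat rubber key 18 mm across, 3 mm proud, not needed, and the recess, 45 mm to -y of the middle. Steel pan on top.
- scale_pan (a point): Centre of the top face of the round steel pan, 140 mm across, 69 mm above the bench; axes as the scale's.
- recess (a point): Middle of the mouth of the recess in the sloped console: a round hole 12 mm across along this point's z axis, which points out of the panel, 35 degrees from vertical towards the scale's front; y as the scale's y. The panel's face is at z = 0; the white button's face, 10 mm across, lies 10 mm below it.
- tare_button (a joint): Travel of the spring button at the bottom of the recess, m: 0 released, 0.005 at its stop; it moves along the recess axis. It takes about 2 N to start and 5 N to reach the stop.
- stylus: Loose stylus, 109 mm long, 50 g, standing upright in the stand. Origin at its thin tip, z along it up to the handle's end. Steel shank 6 mm thick from 0 to 45 mm, brass collar 22 mm across from 45 to 49 mm, round wooden handle 14 mm thick from 49 to 109 mm. In the stand the collar rests on the stand's top and the tip is 5 mm above the bench.
- stand: Wooden block 70 x 70 x 50 mm, fixed to the bench, origin at the centre of its underside, with an upright hole 12 mm across, chamfered 2 mm at the mouth, right through its middle.
- cup: Empty, pale plastic cup, open at the top, 62 mm across at the rim, 80 mm high, wall 3 mm, standing on the bench. Origin at the centre of its underside, z up.
- horse: Small plaster horse on a 70 x 45 mm base, 106 mm high, loose; origin at the centre of its underside. To be left alone.
- bust: Small plaster bust, 52 mm across, 109 mm high, loose; origin at the centre of its underside. To be left alone.

How it is judged:
By the outcome, as a careful person would: the job done as asked, in the order asked, and still so for the second after the job is handed in, with the robot touching nothing.
It also fails if it takes over 62 s, if anything falls off the work surface, if the arm or the gripper's body presses on something with over 40 N, if the wrist force passes 120 N, or if a joint passes its speed limit or range.

## Robot

A 6-joint arm with a two-finger parallel gripper is mounted at the origin on the work surface. World frame = base frame: x ahead of the robot, y to its left, z up, the work surface at z = 0. Lengths are in m, angles in rad, forces in N, time in s.
With the tool pointing down it reaches from about 0.35 to 0.775 m from the base axis. Payload 5.5 kg.
Tool frame: the origin (TCP) lies at the very end of the fingers, on their centre line; the grasp point (between the pads) lies env.hold_point_z behind it (env.hold_point_z is the distance from the TCP to the grasp point, in m); z points along the fingers, y is the line along which they close (so a half turn about z gives the same grasp; the last joint's range is limited). The gripper opens to 85 mm and grips with 20 to 120 N. Pads are 22 mm wide; open, the fingers measure 114 mm over their backs; the gripper's body (76 mm by 85 mm) begins 54 mm behind the grasp point. The pads swing forward as they close: fully open they stand 13 mm farther back than shut.
Start: joints at [1.062, 0.313, 0.046, 1.304, 0, 1.431], TCP at [0.207, 0.536, 0.231] pointing down, gripper open.
Joint ranges: [-2.76, 2.76], [-0.86, 1.69], [-1.03, 1.26], [-2.2, 2.34], [-1.47, 1.5], [-3.14, 3.14]. Speed limits (rad/s): [2.57, 2.57, 3.14, 3.14, 3.14, 3.14].

## Interface

Orientations are given as a unit quaternion [w, x, y, z].
In Python, from workcell import env gives the robot as it stands.
- The arm moves only by the tool carry_out, never from a script. Its argument "steps" is a list of rows, each a list of 3 entries, a list of its own where there are three numbers: the turn, a rotation vector about the tool's x, y, z in degrees, then the shift along the tool's x, y, z in cm, then the closure in counts, from 0 (fully open) to 255 (shut). A call has exactly 8 rows; each row is the pose to reach, as a shift and turn from the pose commanded when the call began, along the tool's axes at that moment; what a row does not reach only later rows make up. A row lasts 1/8 s, in which the tool goes at most 62.5 mm and 10.7 degrees, less where a joint would pass 70% of its speed; a pose out of reach is approached as far as the arm can. A call with a gripper value outside its range is refused whole. The fingers move at their own pace and stop on an object; "force" is the grip in N (left out, the last holds). Time passes only in rows, so rows that repeat a pose let the fingers close, or fill a call up. It gives the time, the measured TCP pose, the force, the opening and the grip force at its end, in the units of the state.
- env.get_state(): the state, without advancing time (a new reading comes with each control period).
- env.read_camera(name): name is "scene" or "top" or "wrist"; returns (picture, depth): 400x640x3 uint8, red, green, blue; 400x640 float32, m along the optical axis (not along the pixel's ray), 0 where there is no reading.
- env.get_calibration(name): a dict with "fx", "fy", "cx", "cy" (pixels), "origin" and "orientation" of the camera in the world. Camera axes: x right, y up, looking along -z (the intrinsics and any distortion apply to the point x, -y, -z); pixel columns grow to the right and rows downward; lengths in m; the calibration is good to about 2 mm. A picture is of the moment at which its call begins: read the wrist's pose just before it. get_calibration takes no time and is no camera call; for the wrist camera it gives the pose at the moment of the call.
- env.hand_in(): hands the job in; it is judged then, once.
The state is a dict: "clock": time; "joint_pos": joint angles; "qvel": joint speeds; "tau": joint torques, N m; "tcp_pos": TCP position; "orientation": TCP orientation; "wrist_force": force on the tool from outside, world axes, zero at the start; "ft_torque": the same for the moment, N m; "finger_gap": finger opening in m; "grip_force": force on a finger pad.
Only numpy, scipy, OpenCV 4.12 (cv2) and the standard library are available. Lean on these libraries where they do the work, as an engineer would, in place of code of your own. Each camera call takes 0.05 s, during which the arm holds its last target. There are 200 camera calls.

## Working session

There is one attempt and no reset: what is moved stays moved. The work goes in short steps, Python scripts to look and compute and a tool call to move; the robot and the scene stay as the last step left them, time stands still between calls to the robot, and variables do not carry over. Pictures are saved under pics/ and viewed, at most 10 in all, crops included, and the job is handed in when it is done.

Besides the shell and the picture viewer there is one more tool, called after "Request:" as name(argument=value, ...), one argument or row to a line, values as JSON. carry_out: Moves the arm, as the interface text tells. Its arguments: {"type":"object","properties":{"steps":{"type":"array","items":{"type":"array"}},"force":{"type":"number"}},"required":["steps"]}

```bash
mkdir -p pics; ls; python3 - <<'E'
from workcell import env
import cv2,numpy as np
print(env.hold_point_z, env.get_state())
for n in("top","scene"):
    c=env.get_calibration(n);print(n,c)
    p,d=env.read_camera(n);cv2.imwrite(f"pics/{n}0.png",p[:,:,::-1]);np.save(f"pics/{n}d.npy",d);np.save(f"pics/{n}p.npy",p)
print(env.get_calibration("wrist"))
E
```

```text
pics
0.0187 {'clock': 0.0, 'joint_pos': array([1.06240198e+00, 3.14001883e-01, 4.49761168e-02, 1.30360886e+00,
       1.19425269e-05, 1.43120944e+00]), 'qvel': array([ 1.78427085e-03,  1.24376079e-03, -2.13099262e-03, -4.72243645e-04,
       -6.31936784e-05, -6.15964432e-05]), 'tau': array([ 8.54040508e-06, -4.80628324e+01,  2.98531848e+01,  1.95132243e-02,
       -3.89711513e-04, -1.29163112e-05]), 'tcp_pos': array([0.20703444, 0.53588136, 0.23040687]), 'orientation': array([-2.98273143e-04,  1.83360336e-01,  9.83045341e-01, -8.69425730e-04]), 'wrist_force': array([ 0.99262638,  0.1334697 , -0.39317152]), 'ft_torque': array([ 0.05464768, -0.00588481, -0.01893636]), 'grip_force': 0.0, 'finger_gap': 0.08521948304739564}
top {'fx': 482.70947418304553, 'fy': 482.70947418304553, 'cx': 323.19570814641827, 'cy': 202.08335618959313, 'origin': array([4.20161502e-01, 1.33603688e-04, 1.12505833e+00]), 'orientation': array([-0.70190617, -0.05743188,  0.05280823,  0.70798348])}
scene {'fx': 463.62404442538417, 'fy': 463.62404442538417, 'cx': 316.772586550781, 'cy': 192.26289024474752, 'origin': array([0.96348371, 0.65745165, 0.84007451]), 'orientation': array([0.22123753, 0.09327143, 0.37466263, 0.89553465])}
{'fx': 331.8033343395688, 'fy': 331.8033343395688, 'cx': 323.09678409472355, 'cy': 203.1138243480694, 'origin': array([0.13208829, 0.56464701, 0.37254715]), 'orientation': array([ 0.81425641, -0.12990392, -0.08858999,  0.55880523])}
```

View pics/top0.png

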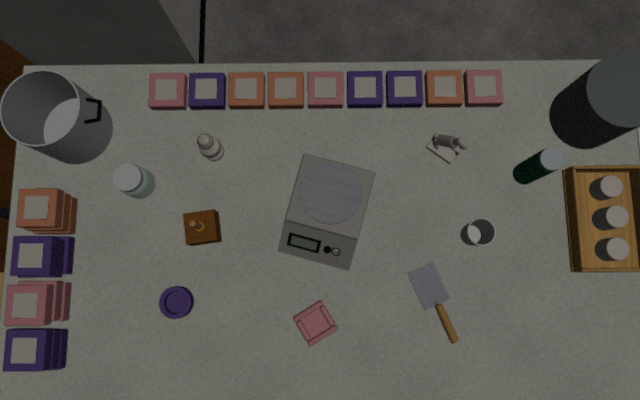

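View pics/scene0.png

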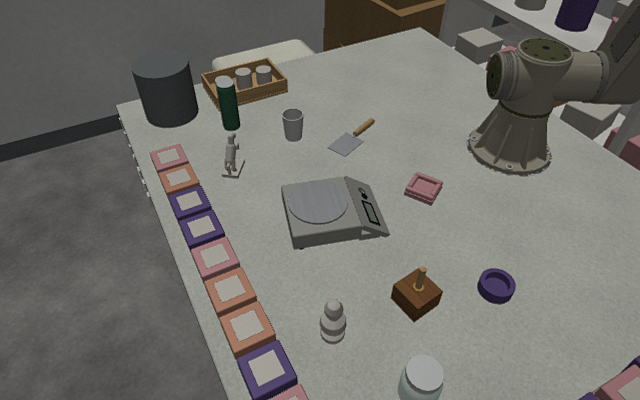

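Top view (robot at the bottom, image up = +x): stand and stylus are near (202,227), scale pan near (331,193). The console is at the bottom with the display at (304,242), and two round features at (327,250) and (336,252). Cup is at (480,232), bust at (209,146) and horse at (446,146). The scene view agrees with this layout.

```bash
cat > h.py <<'E'
import numpy as np,cv2
from scipy.spatial.transform import Rotation as R
from workcell import env
def rot(q): return R.from_quat([q[1],q[2],q[3],q[0]])
def ray(c,u,v):
    d=np.array([(u-c['cx'])/c['fx'],-(v-c['cy'])/c['fy'],-1.]); return np.array(c['origin']),rot(c['orientation']).apply(d)
def onz(c,u,v,z):
    o,d=ray(c,u,v); return o+d*(z-o[2])/d[2]
def dep(c,D,u,v):
    o,d=ray(c,u,v); return o+d*D[int(v),int(u)]
def proj(c,p):
    x=rot(c['orientation']).inv().apply(np.array(p)-c['origin']); return np.array([c['cx']-c['fx']*x[0]/x[2],c['cy']+c['fy']*x[1]/x[2]])
def rel(p,Rm=None):
    "target TCP world pos (and rotation) -> turn deg, shift cm in present tool axes (measured)"
    s=env.get_state();T=rot(s['orientation'])
    sh=T.inv().apply(np.array(p)-s['tcp_pos'])*100
    tu=(T.inv()*Rm).as_rotvec(degrees=True) if Rm is not None else np.zeros(3)
    return tu.round(2),sh.round(2)
def snap(n,name):
    c=env.get_calibration(n);p,D=env.read_camera(n);cv2.imwrite(f"pics/{name}.png",p[:,:,::-1]);np.savez(f"pics/{name}.npz",p=p,D=D,**c);return c,p,D
def load(name):
    z=np.load(f"pics/{name}.npz");c={k:z[k] for k in('fx','fy','cx','cy','origin','orientation')};return c,z['p'],z['D']
E
python3 - <<'E'
from h import *
c=env.get_calibration("top");p=np.load("pics/topp.npy");D=np.load("pics/topd.npy")
for n,(u,v,z) in dict(stand=(202,227,.05),pan=(331,193,.069),cuprim=(480,232,.08),a=(327,250,.03),b=(336,252,.03),disp=(304,242,.03),bust=(207,145,.1),horse=(446,146,.05),bowl=(176,302,.03),jar=(131,180,.1),sq=(315,323,.02),base0=(310,157,.055),base1=(374,170,.055),f0=(280,254,.008),f1=(349,268,.008)).items():
    print(n,onz(c,u,v,z).round(4),dep(c,D,u,v).round(4))
print(rot(env.get_state()['orientation']).as_matrix().round(3))
w=env.get_calibration('wrist');s=env.get_state();T=rot(s['orientation'])
print('wrist cam in tool',T.inv().apply(w['origin']-s['tcp_pos']).round(4),(T.inv()*rot(w['orientation'])).as_matrix().round(3))
cv2.imwrite("pics/topcrop.png",cv2.resize(p[140:280,170:510,::-1],None,fx=2.35,fy=2.35,interpolation=cv2.INTER_CUBIC))
E
```

```text
stand [0.5353 0.2785 0.05  ] [0.5352 0.2783 0.0508]
pan [ 0.6066 -0.0111  0.069 ] [ 0.6066 -0.0111  0.0689]
cuprim [ 0.5159 -0.3327  0.08  ] [ 0.5231 -0.3577  0.0016]
a [ 0.4827 -0.0011  0.03  ] [ 0.4823 -0.0011  0.0374]
b [ 0.4781 -0.0214  0.03  ] [ 0.4784 -0.0215  0.0236]
disp [0.5013 0.0509 0.03  ] [0.501  0.0507 0.033 ]
bust [0.7106 0.2602 0.1   ] [0.7113 0.2608 0.0975]
horse [ 0.7169 -0.276   0.05  ] [ 0.7133 -0.2727  0.0631]
bowl [0.3701 0.3365 0.03  ] [0.3691 0.3429 0.0091]
jar [0.6339 0.4232 0.1   ] [0.6369 0.4292 0.0854]
sq [0.3213 0.0272 0.02  ] [0.3207 0.0273 0.0134]
base0 [0.6928 0.0357 0.055 ] [0.6926 0.0357 0.0559]
base1 [ 0.6611 -0.1092  0.055 ] [ 6.734e-01 -1.148e-01  4.000e-04]
f0 [0.4757 0.1073 0.008 ] [0.4761 0.1081 0.    ]
f1 [ 0.4424 -0.0512  0.008 ] [ 0.4423 -0.0508  0.0163]
[[-0.933  0.36  -0.001]
 [ 0.36   0.933 -0.001]
 [ 0.    -0.002 -1.   ]]
wrist cam in tool [ 0.0803 -0.0005 -0.142 ] [[ 0.001  0.95   0.311]
 [ 1.    -0.    -0.001]
 [-0.001  0.311 -0.95 ]]
```

View pics/topcrop.png

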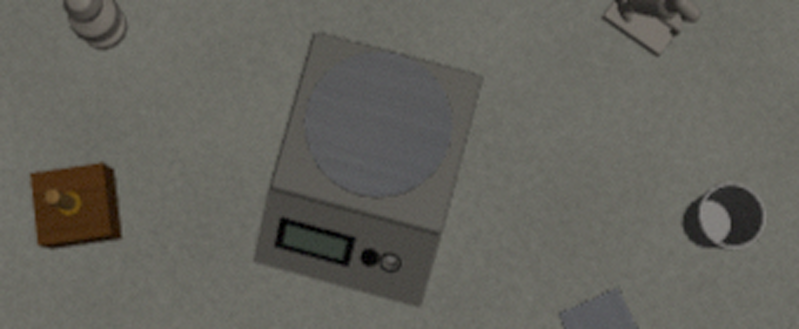

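Crop: the key is the dark disc at crop (370,257), and the recess is the ringed hole at (390,262), i.e. full-image pixel (336,251.5). Depth agrees, since the hole reads lower than the panel. Cup rim centre is about (481.5,232.3). Next I'll move to a viewpoint over the console.

```bash
cat >> h.py <<'E'
def down(yawdeg):  # tool x = -(cos,sin yaw), z down
    a=np.radians(yawdeg);x=-np.array([np.cos(a),np.sin(a),0]);z=np.array([0,0,-1.]);return R.from_matrix(np.c_[x,np.cross(z,x),z])
E
python3 - <<'E'
from h import *
print(rel((.43,0,.28),down(-12.3)))
E
```

```text
(array([-0.09, -0.02, -8.83]), array([-40.11, -41.96,  -4.89]))
```

Request:
carry_out(
  steps=[
    [[0,0,-3],[-4,-4.2,-0.5],0],
    [[0,0,-8.8],[-8,-8.4,-1],0],
    [[0,0,-8.8],[-12,-12.6,-1.5],0],
    [[0,0,-8.8],[-16,-16.8,-2],0],
    [[0,0,-8.8],[-20,-21,-2.5],0],
    [[0,0,-8.8],[-24,-25.2,-3],0],
    [[0,0,-8.8],[-28,-29.4,-3.5],0],
    [[0,0,-8.8],[-32,-33.6,-4],0],
  ],
)

```text
clock: 1.1
tcp_pos: [0.3849, 0.1058, 0.2714]
orientation: [0.0, 0.107, 0.994, 0.0]
wrist_force: [1.2, 0.8, -0.4]
finger_gap: 0.0853
grip_force: 0.0
```

Request:
carry_out(
  steps=[
    [[0,0,0],[-4,-4.2,-0.5],0],
    [[0,0,0],[-7.2,-7.4,-0.9],0],
    [[0,0,0],[-8,-8.2,-0.9],0],
    [[0,0,0],[-8,-8.2,-0.9],0],
    [[0,0,0],[-8,-8.2,-0.9],0],
    [[0,0,0],[-8,-8.2,-0.9],0],
    [[0,0,0],[-8,-8.2,-0.9],0],
    [[0,0,0],[-8,-8.2,-0.9],0],
  ],
)

```text
clock: 2.1
tcp_pos: [0.4451, 0.0109, 0.2804]
orientation: [0.0, 0.107, 0.994, 0.0]
wrist_force: [-0.3, -0.5, 0.1]
finger_gap: 0.0853
grip_force: 0.0
```

```bash
python3 - <<'E'
from h import *
s=env.get_state();print(s['clock'],s['tcp_pos'],s['joint_pos'])
c,p,D=snap('wrist','w1')
cv2.imwrite("pics/w1b.png",cv2.convertScaleAbs(p[:,:,::-1],alpha=1.7))
E
```

```text
2.1 [0.44514264 0.01087815 0.28040489] [-1.56307767e-01  4.96813913e-02 -1.57818321e-01  1.36306290e+00
  1.39249795e-04  5.80187745e-02]
```

View pics/w1b.png

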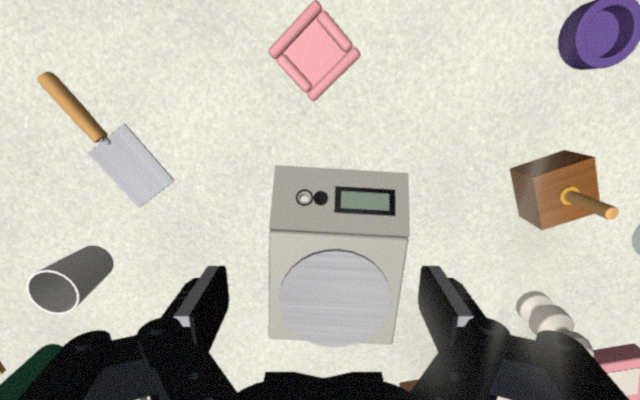

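Wrist view: recess ring at (305,198), key at (320,198), display at (365,201), pan about (335,297), cup rim about (54,292), brass collar about (569,196).

```bash
python3 - <<'E'
from h import *
c,p,D=load('w1');b=p.astype(int)
hsv=cv2.cvtColor(p,cv2.COLOR_RGB2HSV);g=cv2.cvtColor(p,cv2.COLOR_RGB2GRAY)
# console plane points: corners of display and panel (rough)
o=lambda u,v,z:onz(c,u,v,z).round(4)
# pan mask: bluish
m=((b[:,:,2]-b[:,:,0])>4).astype(np.uint8)*255
m=cv2.morphologyEx(m,cv2.MORPH_CLOSE,np.ones((5,5)));m=cv2.morphologyEx(m,cv2.MORPH_OPEN,np.ones((5,5)))
for k in cv2.findContours(m,0,1)[0]:
    if cv2.contourArea(k)>3000:
        e=cv2.fitEllipse(cv2.convexHull(k));print('pan?',e,o(*e[0],.069))
# cup rim: bright ring
r=g[255:330,15:95];
m=(g>150*1).astype(np.uint8)
print('grey levels',g[293,20:90:3],g[198,290:335])
# collar
m=((hsv[:,:,1]>120)&(hsv[:,:,0]>18)&(hsv[:,:,0]<28)&(g>70)).astype(np.uint8)*255; print('collar px',np.argwhere(m[180:212,550:590]).mean(0)+[180,550])
# yaw from housing edge/pixels via depth: top housing plane side edges
P=lambda u,v:dep(c,D,u,v)
print('panel pts',[P(*q).round(4) for q in((280,185),(400,185),(280,225),(400,225),(270,240),(300,240))])
z=np.zeros((400,800,3),np.uint8)
z=np.hstack([cv2.resize(p[165:245,265:425,::-1],(400,200),interpolation=2),cv2.resize(p[240:320,15:175,::-1],(400,200),interpolation=2)])
z2=np.hstack([cv2.resize(p[135:255,500:640,::-1],(400,343),interpolation=2),np.zeros((343,400,3),np.uint8)])
cv2.imwrite('pics/w1c.png',cv2.convertScaleAbs(np.vstack([z,z2]),alpha=1.5))
E
```

```text
pan? ((295.5205993652344, 593.4766845703125), (458.3011474609375, 715.7032470703125), 124.97505187988281) [ 1.2007 -0.2044  0.069 ]
pan? ((603.1127319335938, 31.592296600341797), (67.7262954711914, 97.35823822021484), 60.54772186279297) [0.3674 0.3026 0.069 ]
grey levels [132 134 133 121  53  55  58  53  61  59  56  59  63  56  62  64  59  61
  62 139  52  49  52  96] [ 97  96  95  96  96  80  44  59  79  69  90 119 127 126 127 131 127 125
 113  99  86  61  34  34  21  23  17  19  18  22  21  21  23  23  24  23
  22  49  77  96  97  94  99  97  77]
collar px [193.89108911 566.25742574]
panel pts [array([ 0.4594, -0.0469,  0.0246]), array([0.4934, 0.0999, 0.017 ]), array([ 0.501 , -0.0542,  0.0522]), array([0.5335, 0.0872, 0.048 ]), array([ 0.5169, -0.0706,  0.0538]), array([ 0.5242, -0.0349,  0.0547])]
```

View pics/w1c.png

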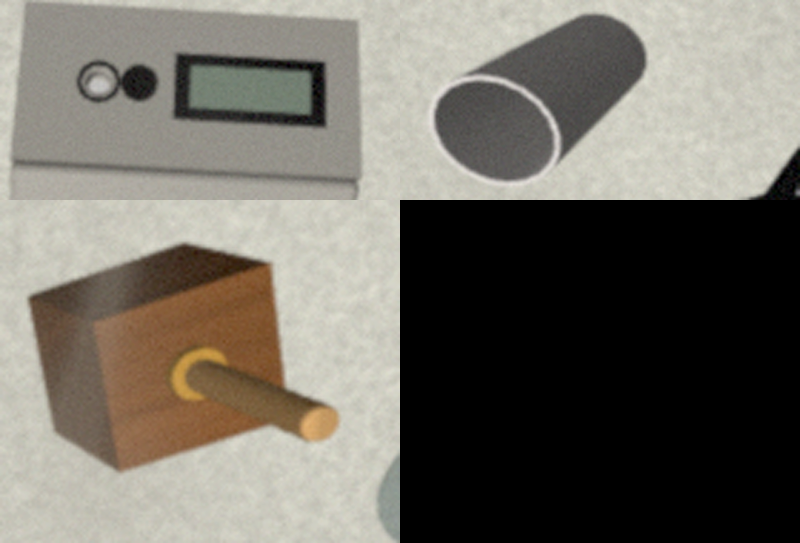

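Crops show the recess ring centre at w1 pixel (304.6,197.4), the cup rim centre at (53.8,292), and the collar centre at about (571,195).

```bash
python3 - <<'E'
from h import *
c,p,D=load('w1')
def cloud(c,D):
    v,u=np.mgrid[:400,:640];d=np.stack([(u-c['cx'])/c['fx'],-(v-c['cy'])/c['fy'],-np.ones_like(u)],-1)
    return c['origin']+rot(c['orientation']).apply((d*D[...,None]).reshape(-1,3)).reshape(400,640,3)
X=cloud(c,D)
Q=np.concatenate([X[178:187,285:395].reshape(-1,3),X[215:225,285:395].reshape(-1,3)])
m=Q.mean(0);n=np.linalg.svd(Q-m,full_matrices=0)[2][2];n*=np.sign(n[2]);
print('normal',n.round(3),'tilt',np.degrees(np.arccos(n[2])),'yaw',np.degrees(np.arctan2(-n[1],-n[0])))
o,d=ray(c,304.6,197.4);rec=o+d*(n@(m-o))/(n@d);print('recess',rec.round(4))
t=env.get_calibration('top');o,d=ray(t,336,251.5);print('recess top',(o+d*(n@(m-o))/(n@d)).round(4))
Xt=cloud(t,np.load('pics/topd.npy'))
for nm,Y in(('w',X),('t',Xt)):
    k=(Y[...,2]>.062)&(Y[...,2]<.076)&(abs(Y[...,0]-.606)<.09)&(abs(Y[...,1]+.01)<.09)
    k=cv2.morphologyEx(k.astype(np.uint8),cv2.MORPH_OPEN,np.ones((3,3)))>0
    q=Y[k][:,:2].astype(np.float32);(cc,rr)=cv2.minEnclosingCircle(q);print(nm,'pan',cc,rr,Y[k][:,2].mean())
    k=(Y[...,2]>.053)&(Y[...,2]<.059)&(abs(Y[...,0]-.6)<.13)&(abs(Y[...,1]+.01)<.13)
    k=cv2.morphologyEx(k.astype(np.uint8),cv2.MORPH_OPEN,np.ones((3,3)))>0
    print('housing rect',cv2.minAreaRect(Y[k][:,:2].astype(np.float32)))
print('cup w',onz(c,53.8,292,.08),'t',onz(t,481.5,232.3,.08))
print('collar w',onz(c,570.5,195.3,.054),'top',onz(t,170+68/2.35,140+203/2.35,.054))
print(rel((.516,-.334,.16)))
E
```

```text
normal [-0.97   0.239  0.05 ] tilt 87.13391125003862 yaw -13.833719202666945
recess [ 0.4819 -0.0209  0.0234]
recess top [ 0.4806 -0.0219  0.0033]
w pan (0.6089691519737244, -0.010131764225661755) 0.07076404988765717 0.06819401627869569
housing rect ((0.6009793281555176, -0.0073602572083473206), (0.16755156219005585, 0.16382618248462677), 74.296630859375)
t pan (0.6081644296646118, -0.010440834797918797) 0.07007797062397003 0.06897588382678621
housing rect ((0.6017374396324158, -0.008563034236431122), (0.1673303097486496, 0.15997271239757538), 74.293212890625)
cup w [ 0.51682943 -0.33238892  0.08      ] t [ 0.51524596 -0.33589632  0.08      ]
collar w [0.53605423 0.28490912 0.054     ] top [0.53634487 0.28434705 0.054     ]
(array([0., 0., 0.]), array([-14.25, -32.18,  12.04]))
```

Request:
carry_out(
  steps=[
    [[0,0,0],[-2,-4.6,1.7],0],
    [[0,0,0],[-4.1,-9.2,3.4],0],
    [[0,0,0],[-6.1,-13.8,5.2],0],
    [[0,0,0],[-8.1,-18.4,6.9],0],
    [[0,0,0],[-10.2,-23,8.6],0],
    [[0,0,0],[-12.2,-27.6,10.3],0],
    [[0,0,0],[-14.2,-32.2,12],0],
    [[0,0,0],[-14.2,-32.2,12],0],
  ],
)

```text
clock: 3.15
tcp_pos: [0.5147, -0.3374, 0.1576]
orientation: [-0.001, 0.109, 0.994, 0.001]
wrist_force: [-0.7, 0.9, -0.0]
finger_gap: 0.0852
grip_force: 0.0
```

```bash
python3 - <<'E'
from h import *
c,p,D=snap('wrist','w2')
cv2.imwrite("pics/w2b.png",cv2.convertScaleAbs(p[:,:,::-1],alpha=1.7))
print(proj(c,(.516,-.334,.08)),rel((.516,-.334,.028)))
E
```

```text
[328.31124817 215.66108906] (array([0., 0., 0.]), array([-0.14,  0.16, 13.06]))
```

View pics/w2b.png

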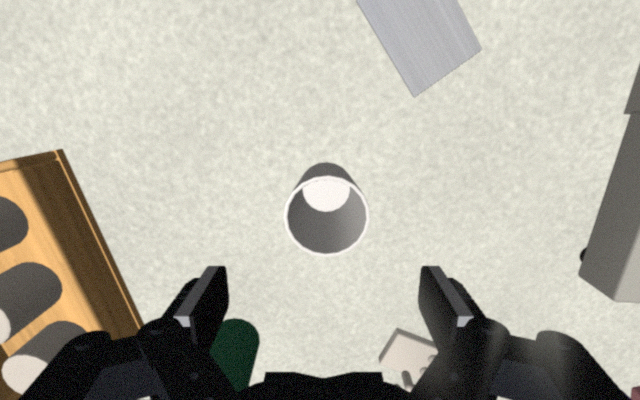

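Cup rim centre is at (327,216), against a prediction of (328,216), so it is well aligned. Descend and grip.

Request:
carry_out(
  steps=[
    [[0,0,0],[-0.1,0.1,5],0],
    [[0,0,0],[-0.1,0.1,9],0],
    [[0,0,0],[-0.1,0.1,12],0],
    [[0,0,0],[-0.1,0.1,13],0],
    [[0,0,0],[-0.1,0.1,13],0],
    [[0,0,0],[-0.1,0.1,13],255],
    [[0,0,0],[-0.1,0.1,13],255],
    [[0,0,0],[-0.1,0.1,13],255],
  ],
  force=30,
)

```text
clock: 4.2
tcp_pos: [0.5178, -0.3346, 0.0326]
orientation: [0.002, 0.107, 0.994, -0.001]
wrist_force: [-1.1, 0.5, 6.5]
finger_gap: 0.0607
grip_force: 31.2
```

Request:
carry_out(
  steps=[
    [[0,0,0],[0,0,0],255],
    [[0,0,0],[0,0,0],255],
    [[0,0,0],[0,0,-1],255],
    [[0,0,0],[0,0,-3],255],
    [[0,0,0],[0,0,-6],255],
    [[0,0,0],[0,0,-10],255],
    [[0,0,0],[0,0,-14],255],
    [[0,0,0],[0,0,-14],255],
  ],
)

```text
clock: 5.2
tcp_pos: [0.5184, -0.3354, 0.1751]
orientation: [0.003, 0.107, 0.994, -0.002]
wrist_force: [0.2, -0.7, -0.8]
finger_gap: 0.0606
grip_force: 32.6
```

```bash
python3 - <<'E'
from h import *
s=env.get_state();print(s['tcp_pos'],s['finger_gap'],s['grip_force'])
c,p,D=snap('wrist','w3')
print(proj(c,s['tcp_pos']))
print(rel((.6085,-.0103,.16),down(-12.3)),rel((.6085,-.0103,.103)))
E
```

```text
[ 0.51835115 -0.33535672  0.1750744 ] 0.06056267988333863 32.617084477739695
[323.62793116 270.04483761]
(array([-0.11,  0.21, -0.03]), array([-1.97, 33.62,  1.2 ])) (array([0., 0., 0.]), array([-1.95, 33.64,  6.9 ]))
```

Request:
carry_out(
  steps=[
    [[0,0,0],[-0.2,3,0],255],
    [[0,0,0],[-0.5,8,0],255],
    [[0,0,0],[-0.8,13.5,0],255],
    [[0,0,0],[-1.1,19,0],255],
    [[0,0,0],[-1.5,24.5,0],255],
    [[0,0,0],[-1.8,30,0],255],
    [[0,0,0],[-2,33.6,0],255],
    [[0,0,0],[-2,33.6,0],255],
  ],
)

```text
clock: 6.25
tcp_pos: [0.607, -0.007, 0.1686]
orientation: [-0.001, 0.105, 0.994, 0.0]
wrist_force: [0.2, 0.1, -1.1]
finger_gap: 0.0604
grip_force: 32.7
```

```bash
python3 - <<'E'
from h import *
c,p,D=snap('wrist','w4');s=env.get_state()
cv2.imwrite("pics/w4b.png",cv2.convertScaleAbs(p[:,:,::-1],alpha=1.7))
print(s['tcp_pos'],proj(c,s['tcp_pos']),proj(c,(.6085,-.0103,.069)),rel((.6085,-.0103,.103),down(-12.3)))
print('rim pred',proj(c,s['tcp_pos']+[0,0,.0474]))
E
```

```text
[ 0.60690931 -0.0085025   0.16877838] [320.37743549 270.47177857] [319.39792442 207.71924487] (array([-0.03, -0.15,  0.11]), array([-0.21, -0.14,  6.58]))
rim pred [319.46140895 339.14886667]
```

View pics/w4b.png

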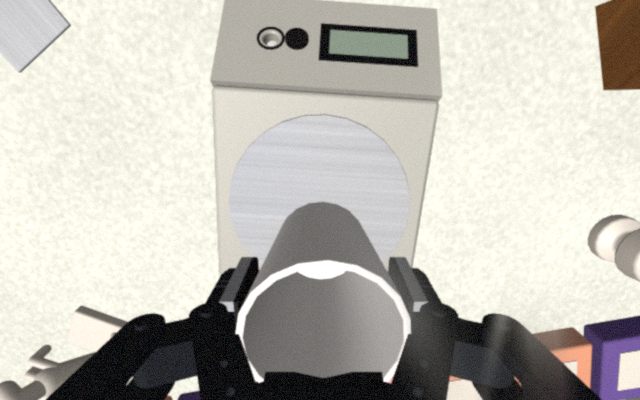

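Cup is held upright over the pan: rim about (325,330), pan centre (320,205). The recess is visible at (270,38). Lower it and release.

Request:
carry_out(
  steps=[
    [[0,0,0],[-0.2,-0.1,2],255],
    [[0,0,0],[-0.2,-0.1,4.5],255],
    [[0,0,0],[-0.2,-0.1,5.8],255],
    [[0,0,0],[-0.2,-0.1,6.2],255],
    [[0,0,0],[-0.2,-0.1,6.4],255],
    [[0,0,0],[-0.2,-0.1,6.5],255],
    [[0,0,0],[-0.2,-0.1,6.6],255],
    [[0,0,0],[-0.2,-0.1,6.6],255],
  ],
)

```text
clock: 7.3
tcp_pos: [0.6097, -0.0111, 0.1046]
orientation: [0.0, 0.107, 0.994, 0.0]
wrist_force: [-0.8, 0.4, -0.5]
finger_gap: 0.0604
grip_force: 32.8
```

Request:
carry_out(
  steps=[
    [[0,0,0],[0,0,0.1],255],
    [[0,0,0],[0,0,0.1],255],
    [[0,0,0],[0,0,0.2],255],
    [[0,0,0],[0,0,0.2],255],
    [[0,0,0],[0,0,0.2],0],
    [[0,0,0],[0,0,0.2],0],
    [[0,0,0],[0,0,0.2],0],
    [[0,0,0],[0,0,0.2],0],
  ],
)

```text
clock: 8.3
tcp_pos: [0.6096, -0.0112, 0.1024]
orientation: [0.0, 0.107, 0.994, 0.0]
wrist_force: [-0.1, -1.3, -0.4]
finger_gap: 0.085
grip_force: 0.0
```

Request:
carry_out(
  steps=[
    [[0,0,0],[0,0,0],0],
    [[0,0,0],[0,0,-1],0],
    [[0,0,0],[0,0,-4],0],
    [[0,0,0],[0,0,-9],0],
    [[0,0,0],[0,0,-14],0],
    [[0,0,0],[0,0,-17],0],
    [[0,0,0],[4,4,-17],0],
    [[0,0,0],[7,8,-17],0],
  ],
)

```text
clock: 9.3
tcp_pos: [0.5578, 0.0825, 0.2737]
orientation: [0.001, 0.108, 0.994, 0.0]
wrist_force: [0.5, 0.6, 0.7]
finger_gap: 0.0852
grip_force: 0.0
```

```bash
python3 - <<'E'
from h import *
s=env.get_state();print(s['tcp_pos'],s['finger_gap'])
t,p,D=snap('top','t5')
c,p2,D2=snap('wrist','w5')
cv2.imwrite("pics/w5b.png",np.vstack([cv2.convertScaleAbs(p2[100:,:,::-1],alpha=1.7),cv2.resize(p[140:280,250:530,::-1],(640,300))[:, :640]]))
print('pan px',proj(c,(.6085,-.0103,.069)),'rim',proj(c,(.6085,-.0103,.149)),proj(t,(.6085,-.0103,.149)))
print('to stylus',rel((.5362,.2847,.16),down(-15.7)))
E
```

```text
[0.55775081 0.08249874 0.2737495 ] 0.08521475156350342
pan px [248.18529305 236.91267   ] rim [229.64963939 272.7564306 ] [330.93735874 185.33873711]
to stylus (array([0.08, 0.02, 3.63]), array([ 6.11, 19.05, 11.42]))
```

View pics/w5b.png

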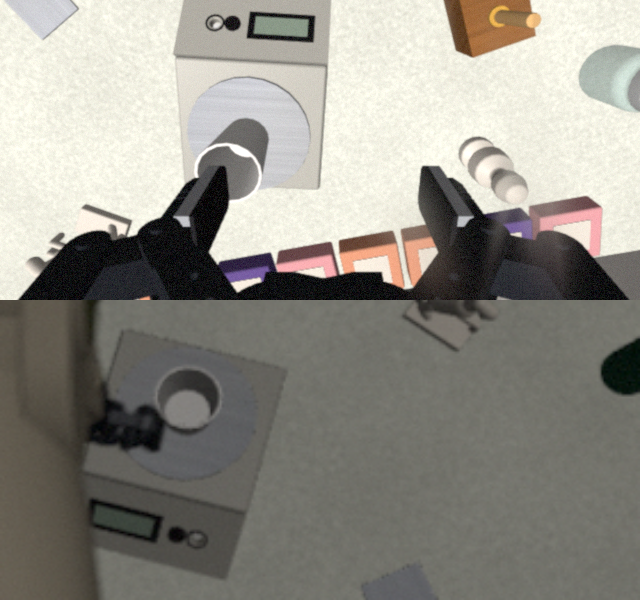

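Cup stands upright on the pan centre: wrist rim at (228,272) against a prediction of (230,273). Now to the stylus.

Request:
carry_out(
  steps=[
    [[0,0,1],[1.2,4,2],0],
    [[0,0,3.6],[2.5,8,4.5],0],
    [[0,0,3.6],[4,12.5,7],0],
    [[0,0,3.6],[5.3,17,9.5],0],
    [[0,0,3.6],[6.1,19,11.4],0],
    [[0,0,3.6],[6.1,19,11.4],0],
    [[0,0,3.6],[6.1,19,11.4],0],
    [[0,0,3.6],[6.1,19,11.4],0],
  ],
)

```text
clock: 10.4
tcp_pos: [0.5403, 0.2795, 0.1596]
orientation: [0.001, 0.14, 0.99, 0.0]
wrist_force: [-0.6, -0.8, 0.3]
finger_gap: 0.0852
grip_force: 0.0
```

```bash
python3 - <<'E'
from h import *
c,p,D=snap('wrist','w6');s=env.get_state();print(s['tcp_pos'])
hsv=cv2.cvtColor(p,cv2.COLOR_RGB2HSV)
u,v=proj(c,(.5362,.2847,.114));print('pred top',u,v,'pred collar',proj(c,(.5362,.2847,.054)))
cr=p[int(v)-90:int(v)+60,int(u)-100:int(u)+100,::-1]
a=cv2.resize(cr,(500,375),interpolation=2);print('crop origin',int(u)-100,int(v)-90)
cv2.imwrite('pics/w6c.png',cv2.convertScaleAbs(a,alpha=1.6))
# recess triangulation (midpoint least squares)
obs=[]
for nm,q in(('w1',(304.6,197.4)),('w4',(270,38.5)),('w5',(215.5,122))):
    cc,pp,_=load(nm);g=cv2.cvtColor(pp,cv2.COLOR_RGB2GRAY);x,y=map(int,q);r=g[y-9:y+10,x-9:x+10];
    obs.append(ray(cc,*q))
obs.append(ray(env.get_calibration('top'),336,251.5))
def tri(obs):
    A=0;b=0
    for o,d in obs:
        d=d/np.linalg.norm(d);M=np.eye(3)-np.outer(d,d);A=A+M;b=b+M@o
    X=np.linalg.solve(A,b);return X,[np.linalg.norm((np.eye(3)-np.outer(d,d)/(d@d))@(X-o))*1000 for o,d in obs]
print('recess',tri(obs),tri(obs[:3]))
E
```

```text
[0.54020622 0.27957994 0.15950681]
pred top 329.8103354937855 224.33132855960557 pred collar [328.18843722 195.59623332]
crop origin 229 134
recess (array([ 0.47954611, -0.02084765,  0.02916714]), [np.float64(0.9429033072610297), np.float64(0.705968251567384), np.float64(0.6826402515706457), np.float64(0.6531097859356767)]) (array([ 0.47962617, -0.02052157,  0.02989314]), [np.float64(0.572939374655398), np.float64(0.9463291828794816), np.float64(0.6430946490192156)])
```

View pics/w6c.png

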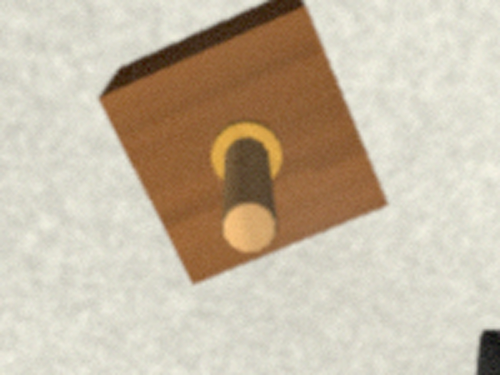

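Stylus top is at (328.6,225.2) and collar at (327.8,196), within about 1 px of prediction, so the stylus is at (.536,.2845).

```bash
python3 - <<'E'
from h import *
c,_,_=load('w6');print(onz(c,328.6,225.2,.114),onz(c,327.8,196,.054))
s=env.get_state();print(s['tcp_pos'],rel((.5360,.2843,.063),down(-15.7)))
E
```

```text
[0.53654379 0.28383943 0.114     ] [0.53643307 0.28431976 0.054     ]
[0.54020622 0.27957994 0.15950681] (array([ 0.06,  0.1 , -0.33]), array([0.55, 0.33, 9.65]))
```

Request:
carry_out(
  steps=[
    [[0,0,0],[0.5,0.3,0],0],
    [[0,0,0],[0.5,0.3,3],0],
    [[0,0,0],[0.5,0.3,6],0],
    [[0,0,0],[0.5,0.3,8.5],0],
    [[0,0,0],[0.5,0.3,9.6],0],
    [[0,0,0],[0.5,0.3,9.6],0],
    [[0,0,0],[0.5,0.3,9.6],255],
    [[0,0,0],[0.5,0.3,9.6],255],
  ],
  force=40,
)

```text
clock: 11.45
tcp_pos: [0.536, 0.2852, 0.0636]
orientation: [0.001, 0.139, 0.99, 0.001]
wrist_force: [0.8, 0.8, 0.5]
finger_gap: 0.0516
grip_force: 0.0
```

Request:
carry_out(
  steps=[
    [[0,0,0],[0,0,0],255],
    [[0,0,0],[0,0,0],255],
    [[0,0,0],[0,0,0],255],
    [[0,0,0],[0,0,0],255],
    [[0,0,0],[0,0,0],255],
    [[0,0,0],[0,0,0],255],
    [[0,0,0],[0,0,0],255],
    [[0,0,0],[0,0,0],255],
  ],
)

```text
clock: 12.45
tcp_pos: [0.5354, 0.2849, 0.0627]
orientation: [0.0, 0.139, 0.99, 0.0]
wrist_force: [-0.2, -0.6, 5.0]
finger_gap: 0.0132
grip_force: 39.0
```

Request:
carry_out(
  steps=[
    [[0,0,0],[0,0,-1],255],
    [[0,0,0],[0,0,-3],255],
    [[0,0,0],[0,0,-6],255],
    [[0,0,0],[0,0,-9],255],
    [[0,0,0],[0,0,-12],255],
    [[0,0,0],[0,0,-12],255],
    [[0,0,0],[0,0,-12],255],
    [[0,0,0],[0,0,-12],255],
  ],
)

```text
clock: 13.45
tcp_pos: [0.5343, 0.2845, 0.1807]
orientation: [-0.001, 0.139, 0.99, -0.001]
wrist_force: [-0.8, 0.4, -0.1]
finger_gap: 0.013
grip_force: 38.9
```

```bash
cat >> h.py <<'E'
def recR(yaw=-15.7,tilt=35):  # tool orientation with z along -recess axis, x leaning to scale front
    return R.from_euler('z',yaw,degrees=True)*R.from_euler('y',-tilt,degrees=True)*down(0)
E
python3 - <<'E'
from h import *
s=env.get_state();print(s['clock'],s['tcp_pos'],s['finger_gap'],s['joint_pos'])
c,p,D=snap('wrist','w7')
T=rot(s['orientation'])
q=lambda z:proj(c,s['tcp_pos']+T.apply([0,0,z]))
print('tip pred',q(.058),'collar',q(.011),'tcp',q(0))
u,v=map(int,q(.03));cr=p[v-70:v+80,u-100:u+100,::-1]
print('origin',u-100,v-70)
cv2.imwrite('pics/w7c.png',cv2.convertScaleAbs(cv2.resize(cr,(640,480),interpolation=2),alpha=1.6))
Rr=recR();print('R',Rr.as_matrix().round(3))
rec=np.array([.4796,-.0207,.0300]);n=-Rr.apply([0,0,1]);print('axis',n)
for h in(.04,):
    print('approach tcp',rec+n*(h+.058),rel(rec+n*(h+.058),Rr))
E
```

```text
13.45 [0.5342966  0.28450578 0.1807142 ] 0.013008164006211546 [3.56710102e-01 3.92044763e-01 3.52004161e-02 1.21672674e+00
 7.83761189e-05 6.34789760e-01]
tip pred [323.43095572 225.01838841] collar [323.59720065 259.20450869] tcp [323.64951636 269.96255799]
origin 223 173
R [[-0.789  0.271  0.552]
 [ 0.222  0.963 -0.155]
 [-0.574 -0.    -0.819]]
axis [-0.5521773   0.15521004  0.81915204]
approach tcp [ 0.42548662 -0.00548942  0.1102769 ] (array([ -0.15, -35.12,  -0.2 ]), array([  2.5 , -30.87,   7.11]))
```

View pics/w7c.png

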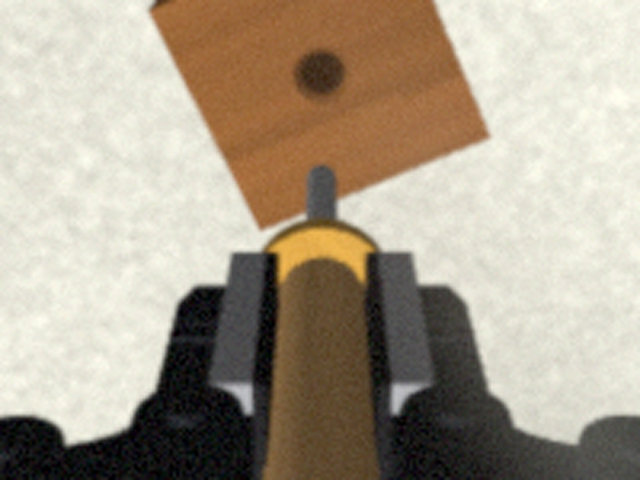

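Stylus tip is at (323,226) against a prediction of (323.4,225), so it is centred and straight. The stand hole is at (323,196). Next is the tilted approach, high above the recess.

Request:
carry_out(
  steps=[
    [[0,-4,0],[0.7,-4,0.3],255],
    [[0,-10,0],[1.6,-9,0.9],255],
    [[0,-17,0],[2.6,-14,1.3],255],
    [[0,-24,0],[3.6,-19,1.8],255],
    [[0,-31,0],[4.4,-24,2.4],255],
    [[0,-35.1,0],[5,-28,2.7],255],
    [[0,-35.1,0],[5.4,-30.9,3],255],
    [[0,-35.1,0],[5.4,-30.9,3],255],
  ],
)

```text
clock: 14.5
tcp_pos: [0.4015, 0.0021, 0.1593]
orientation: [0.295, 0.135, 0.945, -0.043]
wrist_force: [0.2, 0.3, -0.7]
finger_gap: 0.0127
grip_force: 39.5
```

Request:
carry_out(
  steps=[
    [[0,0,0],[0,0,0],255],
    [[0,0,0],[0,0,1],255],
    [[0,0,0],[0,0,3],255],
    [[0,0,0],[0,0,4],255],
    [[0,0,0],[0,0,5],255],
    [[0,0,0],[0,0,5],255],
    [[0,0,0],[0,0,5],255],
    [[0,0,0],[0,0,5],255],
  ],
)

```text
clock: 15.5
tcp_pos: [0.4378, -0.0023, 0.1296]
orientation: [0.288, 0.134, 0.947, -0.043]
wrist_force: [0.4, -0.3, -0.1]
finger_gap: 0.0131
grip_force: 39.5
```

```bash
cat >> h.py <<'E'
rec0=np.array([.4796,-.0207,.0300])
E
python3 - <<'E'
from h import *
c,p,D=snap('wrist','w8')
s=env.get_state();T=rot(s['orientation']);print(s['clock'],s['tcp_pos'],s['wrist_force'],s['finger_gap'])
tip=s['tcp_pos']+T.apply([0,0,.058]);print('tip',tip,proj(c,tip),'rec',proj(c,rec0))
Rr=recR();print(rel(rec0-Rr.apply([0,0,1])*(.04+.058),Rr))
g=cv2.cvtColor(p,cv2.COLOR_RGB2GRAY);u,v=proj(c,rec0).astype(int)
np.set_printoptions(linewidth=250)
print(u-24,v-20);print(g[v-20:v+20:2,u-24:u+40:2])
E
```

```text
15.55 [ 0.43787076 -0.00234241  0.12964253] [ 0.04430595 -0.45195773  1.09998006] 0.013009972102838946
tip [ 0.468821   -0.0115259   0.08145803] [323.4148101  225.47481814] rec [316.09996951 179.83255267]
(array([-0.46, -1.18, -0.2 ]), array([ 2.  , -0.64,  1.  ]))
292 159
[[117 114 116 114 113 118 115 116 117 115 115 117 113 115 115 115 115 115 114 117 116 115 115 115 114 115 115 115 113 117 115 115]
 [116 115 115 117 114 113 116 116 115 114 114 116 116 115 115 114 115 117 114 114 115 116 117 115 116 115 114 116 115 116 113 116]
 [114 116 116 114 113 115 114 115 118 116 112 114 118 116 118 116 116 116 116 117 114 112 116 116 117 116 114 116 116 114 114 117]
 [116 114 119 114 114 117 114 115 116 112 116 115 117 115 117 113 116 113 114 110 115 115 117 117 116 114 118 117 113 114 114 115]
 [117 117 114 113 114 117 115 116 114 114 100  91  91  93  96 114 116 117 115 114 115 116 115 114 116 117 113 117 109 115 115 116]
 [115 114 115 117 112 115 116 115  92  46  29  37  38  34  35  59  95 112 115 117 113 115 114  98  91  91  95  96 114 112 117 118]
 [116 116 115 115 113 116 116  83  32  6
[... 1094 characters left out ...]
 25  27  25  24  27  23  23  24  27  78 115]
 [116 115 114 115 118 116 108  58  40  95 108  94  91  97 108  88  45  63 113 117 107  57  27  26  25  25  26  30  28  72 111 115]
 [113 117 118 116 117 115 115 111  69  34  42  80  91  86  53  32  68 110 115 115 114 108  73  40  28  28  33  49  83 113 113 112]
 [116 113 115 118 114 112 117 117 114  93  66  44  36  45  69  97 114 116 115 116 117 113 115 110  97  92  94 114 114 112 116 115]
 [116 116 114 116 115 118 116 117 113 116 117 112 112 112 111 116 116 118 114 115 114 116 116 115 117 115 116 116 115 114 115 113]
 [115 116 116 115 114 116 116 115 116 116 117 115 115 114 116 116 115 114 114 115 116 116 116 113 115 114 111 115 116 114 113 114]]
```

```bash
python3 - <<'E'
from h import *
c,p,D=load('w8');g=cv2.cvtColor(p,cv2.COLOR_RGB2GRAY)
m=np.zeros_like(g);m[160:202,298:331]=(g[160:202,298:331]<75)*255
k=max(cv2.findContours(m,0,1)[0],key=len);e=cv2.fitEllipse(k);print('ring',e)
v,u=np.mgrid[145:215,270:345];u=u.ravel();v=v.ravel()
k=(np.hypot(u-316,v-180)>18)&(g[v,u]>105)&(D[v,u]>0);u,v=u[k],v[k]
d=np.stack([(u-c['cx'])/c['fx'],-(v-c['cy'])/c['fy'],-np.ones(len(u))],-1)
X=c['origin']+rot(c['orientation']).apply(d*D[v,u][:,None])
for _ in range(4):
    mm=X.mean(0);n=np.linalg.svd(X-mm,full_matrices=0)[2][2];n*=np.sign(n[2]);r=(X-mm)@n;X=X[abs(r)<2.0*r.std()]
print('n',n,'tilt',np.degrees(np.arccos(n[2])),'yaw',np.degrees(np.arctan2(-n[1],-n[0]))-0,'rms',r.std(),len(X))
o,dd=ray(c,*e[0]);P=o+dd*(n@(mm-o))/(n@dd);print('recess',P)
s=env.get_state()
Rr=recR();print([ (Y:=rel(q-Rr.apply([0,0,1])*(h+.058),Rr)) for q in(P,) for h in(.04,.008)],s['tcp_pos'])
E
```

```text
ring ((316.1566467285156, 180.48031616210938), (25.413192749023438, 26.913219451904297), 91.81597137451172)
n [-0.55161183  0.15295146  0.81995746] tilt 34.91946414568843 yaw -15.49768112831909 rms 0.0005274389271478578 3525
recess [ 0.47958205 -0.02063619  0.03070534]
[(array([-0.46, -1.18, -0.2 ]), array([ 1.96, -0.63,  0.94])), (array([-0.46, -1.18, -0.2 ]), array([ 1.89, -0.61,  4.14]))] [ 0.43787076 -0.00234241  0.12964253]
```

Request:
carry_out(
  steps=[
    [[-0.4,-1.2,-0.2],[1,-0.6,0.5],255],
    [[-0.4,-1.2,-0.2],[1.9,-0.6,1],255],
    [[-0.4,-1.2,-0.2],[1.9,-0.6,2],255],
    [[-0.4,-1.2,-0.2],[1.9,-0.6,3],255],
    [[-0.4,-1.2,-0.2],[1.9,-0.6,3.6],255],
    [[-0.4,-1.2,-0.2],[1.9,-0.6,3.6],255],
    [[-0.4,-1.2,-0.2],[1.9,-0.6,3.6],255],
    [[-0.4,-1.2,-0.2],[1.9,-0.6,3.6],255],
  ],
)

```text
clock: 16.55
tcp_pos: [0.458, -0.0061, 0.1086]
orientation: [0.283, 0.132, 0.949, -0.043]
wrist_force: [1.2, -0.6, -0.8]
finger_gap: 0.0129
grip_force: 39.5
```

```bash
cat > near.py <<'E'
from h import *
import sys
rec=np.array([.4796,-.0206,.0307]);Rr=recR(-15.6,35)
cs=[]
for i in range(5):
    s=env.get_state();c=env.get_calibration('wrist')
    T=rot(s['orientation']);tip=s['tcp_pos']+T.apply([0,0,.058]);cs.append(np.r_[Rr.inv().apply(tip-rec)*1000,(T.inv()*Rr).as_rotvec(degrees=True)])
    p,D=env.read_camera('wrist')
print(s['clock'],'tip rel recess in tool axes mm (x,y,z; z<0 above), turn to go:',np.mean(cs,0).round(2),'sd',np.std(cs,0).round(2),'F tool',Rr.inv().apply(s['wrist_force']).round(2))
# seen: ring centre vs tip in the picture
g=cv2.cvtColor(p,cv2.COLOR_RGB2GRAY);u,v=proj(c,rec).astype(int);print('rec px',proj(c,rec),'tip px',proj(c,tip))
m=np.zeros_like(g);a=(slice(v-26,v+27),slice(u-24,u+22));m[a]=(g[a]<75)*255
np.set_printoptions(linewidth=250);print(u-24,v-30);print(g[v-30:v+34:2,u-24:u+30:2])
E
python3 near.py
```

```text
16.75 tip rel recess in tool axes mm (x,y,z; z<0 above), turn to go: [-22.83   7.64 -20.1   -0.55  -1.69  -0.08] sd [0.06 0.01 0.02 0.   0.01 0.  ] F tool [-0.06 -0.39  1.08]
rec px [312.507063   183.88440641] tip px [323.42730856 225.27289547]
288 153
[[118 119 116 117 118 118 116 118 119 117 116 116 119 116 118 119 120 118 116 119 117 116 116 118 119 119 116]
 [118 118 117 120 119 118 117 119 116 117 118 116 119 115 117 119 120 115 117 120 117 118 119 118 116 117 119]
 [119 120 118 117 119 115 117 120 117 113 119 116 117 118 115 118 120 118 118 118 116 120 118 117 118 119 118]
 [120 115 114 116 117 119 116 118 118 119 117 119 116 121 117 116 118 119 116 117 119 115 116 120 116 117 116]
 [118 118 116 121 118 116 118 116 119 118 118 115 117 117 117 118 118 120 120 118 119 119 118 117 117 120 121]
 [118 118 117 120 117 117 117 119 115 119 118 116 119 119 118 116 121 120 120 120 119 120 117 118 117 118 117]
 [118 118 119 118 117 120 121 117 121 119 119 119 119 117 118 118 116 118 116 117 118 118 118 119 115 118 114]
 [116 115 121 118 113 119 119 119 118 119 115 117 116 115 116 119 117 
[... 2005 characters left out ...]
 114 115 118 117 116 115 117 117]
 [117 119 114 117 119 117 119 121 115 120 120 120 120 117 118 117 119 115 115 118 114 119 118 115 116 119 116]
 [119 119 117 118 116 117 118 118 119 118 118 117 118 119 118 119 117 117 119 117 116 117 120 117 119 115 117]
 [117 120 120 119 118 119 120 118 114 117 118 121 118 121 116 120 118 118 118 115 119 117 118 117 116 118 118]
 [121 117 118 118 118 118 118 118 118 119 120 118 117 118 118 118 119 121 113 119 119 118 117 118 118 119 118]
 [120 121 118 116 115 118 119 119 119 118 117 119 117 120 117 118 116 120 118 118 116 118 117 119 118 121 118]
 [120 122 118 118 115 118 119 117 117 120 119 118 121 119 117 118 118 119 119 119 116 117 116 118 116 115 117]]
```

```bash
python3 - <<'E'
from workcell import env
s=env.get_state();print(s['joint_pos'].round(3),s['tcp_pos'],s['orientation'])
E
```

```text
[-0.131 -0.198 -1.027  0.167 -0.087  0.119] [ 0.45806026 -0.00608133  0.10871166] [ 0.28336197  0.13207429  0.94888997 -0.04324588]
```

The arm is at the joint 3 limit: a full 35° tilt folds it too far here. The 12 mm hole around a 6 mm shank allows several degrees of misalignment, so I'll fit a quick planar arm model to see which tilt is reachable.

```bash
cat > kin.py <<'E'
from h import *
from scipy.optimize import least_squares
J=np.array([[.3140,.0450,1.3036],[.04968,-.15782,1.36306],[.39204,.03520,1.21673],[-.198,-1.027,.167]])
P=np.array([[.20703,.53588,.23041],[.44514,.01088,.28040],[.53430,.28451,.18071],[.45806,-.00608,.10871]])
r=np.sqrt(P[:,0]**2+P[:,1]**2-.08**2)
def fk(x,j):
    h,L1,a1,L2,a2,Lt=x;A=j[...,0]+a1;B=j[...,0]-j[...,1]+a2;C=j[...,0]-j[...,1]+j[...,2]
    return np.stack([L1*np.sin(A)+L2*np.sin(B)+Lt*np.cos(C),h+L1*np.cos(A)+L2*np.cos(B)-Lt*np.sin(C)],-1)
best=None
for a2 in(0,.8,1.57,2.2):
  for L in(.3,.4):
    s=least_squares(lambda x:np.r_[(fk(x,J)-np.c_[r,P[:,2]]).ravel(),1e-3*(x[5]-.25)],[.2,L,0,L,a2,.25]);
    if best is None or s.cost<best.cost:best=s
x=best.x
if __name__=='__main__':
    print(x.round(4),best.cost,(fk(x,J)-np.c_[r,P[:,2]]).round(4).tolist())
    for tilt in(35,32,30,28,26,24,22,20,15):
        n=R.from_euler('z',-15.6,degrees=True).apply([-np.sin(np.radians(tilt)),0,np.cos(np.radians(tilt))])
        n35=R.from_euler('z',-15.6,degrees=True).apply([-np.sin(np.radians(35)),0,np.cos(np.radians(35))])
        t=np.array([.4796,-.0206,.0307])-.015*n35+n*.058
        tr=np.r_[np.sqrt(t[0]**2+t[1]**2-.08**2),t[2]]
        k=least_squares(lambda j:np.r_[fk(x,j)-tr,(j[0]-j[1]+j[2]-np.pi/2+np.radians(tilt))],[-.1,-.9,.3])
        print(tilt,k.x.round(3),k.cost<1e-8)
E
python3 kin.py
```

```text
[2.3440e-01 5.2050e-01 1.2000e-03 4.1280e-01 1.4476e+00 4.3890e-01] 5.696011530965225e-08 [[0.0002, -0.0001], [-0.0001, 0.0001], [-0.0001, -0.0], [0.0, -0.0]]
35 [-0.108 -1.143 -0.075] True
32 [-0.099 -1.081  0.03 ] True
30 [-0.089 -1.04   0.096] True
28 [-0.075 -0.999  0.158] True
26 [-0.06  -0.958  0.219] True
24 [-0.042 -0.918  0.276] True
22 [-0.023 -0.877  0.333] True
20 [-0.002 -0.837  0.387] True
15 [ 0.055 -0.736  0.518] True
```

Model fits to 0.2 mm. A 28° tilt is reachable, and 7° of misalignment is well within the hole's clearance. Back off to a clearly reachable pose first.

Request:
carry_out(
  steps=[
    [[0,3,0],[-0.3,0,-1.5],255],
    [[0,6,0],[-0.7,0,-3],255],
    [[0,9,0],[-1,0,-4],255],
    [[0,10,0],[-1,0,-4],255],
    [[0,10,0],[-1,0,-4],255],
    [[0,10,0],[-1,0,-4],255],
    [[0,10,0],[-1,0,-4],255],
    [[0,10,0],[-1,0,-4],255],
  ],
)

```text
clock: 17.8
tcp_pos: [0.4447, -0.002, 0.147]
orientation: [0.199, 0.135, 0.97, -0.032]
wrist_force: [-0.7, -0.2, -1.0]
finger_gap: 0.0129
grip_force: 39.6
```

```bash
cat > near2.py <<'E'
from kin import *
rec=np.array([.4796,-.0206,.0307]);TILT=27
Rr=recR(-15.6,35);Rt=recR(-15.6,TILT);zt=Rt.apply([0,0,1]);n=-Rr.apply([0,0,1])
def tcp(h,off=0):  # tip h above panel along recess axis, off mm along recess-frame tool x
    return rec+n*h+Rr.apply([off/1000,0,0])-zt*.058
s=env.get_state();T=rot(s['orientation']);tip=s['tcp_pos']+T.apply([0,0,.058])
print(s['clock'],s['joint_pos'].round(3),'tip in recess tool axes mm',(Rr.inv().apply(tip-rec)*1000).round(2),'F',Rr.inv().apply(s['wrist_force']).round(2),s['finger_gap'])
E
cat near2.py > a.py; cat >> a.py <<'E'
for h in(.06,.03,.015,0,-.015):
    t=tcp(h);tr=np.r_[np.sqrt(t[0]**2+t[1]**2-.08**2),t[2]]
    k=least_squares(lambda j:np.r_[fk(x,j)-tr,(j[0]-j[1]+j[2]-np.pi/2+np.radians(TILT))],[-.1,-.9,.3]);print(h,k.x.round(3),rel(t,Rt))
E
python3 a.py
```

```text
17.8 [-0.145 -0.192 -0.805  0.556 -0.059  0.12 ] tip in recess tool axes mm [-23.25   8.   -60.69] F [ 1.08 -0.38  0.49] 0.012903502430716437
0.06 [-0.272 -0.938  0.433] (array([-0.54, -3.74, -0.16]), array([ 2.64, -0.86,  0.56]))
0.03 [-0.194 -0.959  0.334] (array([-0.54, -3.74, -0.16]), array([ 2.03, -0.83,  3.5 ]))
0.015 [-0.153 -0.967  0.285] (array([-0.54, -3.74, -0.16]), array([ 1.72, -0.81,  4.97]))
0 [-0.111 -0.974  0.237] (array([-0.54, -3.74, -0.16]), array([ 1.42, -0.8 ,  6.44]))
-0.015 [-0.068 -0.979  0.189] (array([-0.54, -3.74, -0.16]), array([ 1.11, -0.78,  7.9 ]))
```

Request:
carry_out(
  steps=[
    [[-0.5,-3.7,-0.2],[1.3,-0.4,0.3],255],
    [[-0.5,-3.7,-0.2],[2.6,-0.8,0.6],255],
    [[-0.5,-3.7,-0.2],[2.6,-0.8,0.6],255],
    [[-0.5,-3.7,-0.2],[2.3,-0.8,2],255],
    [[-0.5,-3.7,-0.2],[2,-0.8,3.5],255],
    [[-0.5,-3.7,-0.2],[1.7,-0.8,5],255],
    [[-0.5,-3.7,-0.2],[1.7,-0.8,5],255],
    [[-0.5,-3.7,-0.2],[1.7,-0.8,5],255],
  ],
)

```text
clock: 18.8
tcp_pos: [0.4472, -0.0113, 0.0953]
orientation: [0.231, 0.132, 0.963, -0.032]
wrist_force: [-0.4, 0.8, -0.5]
finger_gap: 0.0131
grip_force: 39.6
```

```bash
cat near2.py > b.py; cat >> b.py <<'E'
c,p,D=snap('wrist','w9');s=env.get_state();T=rot(s['orientation']);tip=s['tcp_pos']+T.apply([0,0,.058])
print('again',(Rr.inv().apply(tip-rec)*1000).round(2),'rec px',proj(c,rec),'tip px',proj(c,tip),'pixels for 1mm x,y',[(proj(c,rec+Rr.apply(q))-proj(c,rec)).round(2) for q in([.001,0,0],[0,.001,0])])
g=cv2.cvtColor(p,cv2.COLOR_RGB2GRAY);u,v=proj(c,rec).astype(int);np.set_printoptions(linewidth=250)
print(u-30,v-30);print(g[v-30:v+44:2,u-30:u+36:2])
print([rel(tcp(h,o),Rt) for h,o in((.005,0),(-.008,1))])
E
python3 b.py
```

```text
18.8 [-0.175 -0.155 -0.962  0.295 -0.045  0.086] tip in recess tool axes mm [ -1.39   0.17 -14.85] F [0.79 0.69 0.03] 0.013147985781592774
again [ -1.49   0.16 -15.  ] rec px [323.1627133 218.1520622] tip px [323.42621398 225.48346924] pixels for 1mm x,y [array([ 0.  , -1.41]), array([1.44, 0.  ])]
293 188
[[115 114 111 ... 114 113 112]
 [113 113 114 ... 112 111 114]
 [115 115 114 ... 111 113 111]
 ...
 [113  57  52 ... 110 112 111]
 [106  56  52 ...  96 111 110]
 [ 98  49  51 ...  91 109 109]]
[(array([-0.03,  0.02,  0.03]), array([ 0.01, -0.02,  1.01])), (array([-0.03,  0.02,  0.03]), array([-0.07, -0.02,  2.31]))]
```

Request:
carry_out(
  steps=[
    [[0,0,0],[0,0,0.5],255],
    [[0,0,0],[0,0,1],255],
    [[0,0,0],[0,0,1.3],255],
    [[0,0,0],[-0.05,0,1.6],255],
    [[0,0,0],[-0.05,0,1.9],255],
    [[0,0,0],[-0.1,0,2.2],255],
    [[0,0,0],[-0.1,0,2.3],255],
    [[0,0,0],[-0.1,0,2.3],255],
  ],
)

```text
clock: 19.85
tcp_pos: [0.4575, -0.0143, 0.0747]
orientation: [0.231, 0.132, 0.963, -0.032]
wrist_force: [-0.2, 0.8, 0.1]
finger_gap: 0.0129
grip_force: 39.6
```

```bash
cat near2.py > b.py; cat >> b.py <<'E'
print([rel(tcp(h,o),Rt) for h,o in((-.012,1),(-.015,1))])
E
python3 b.py
```

```text
19.85 [-0.178 -0.093 -0.979  0.216 -0.043  0.083] tip in recess tool axes mm [1.66 0.07 8.27] F [ 0.35  0.75 -0.31] 0.012920857511610167
[(array([-0.04, -0.03,  0.04]), array([-0.11, -0.01,  0.36])), (array([-0.04, -0.03,  0.04]), array([-0.16, -0.01,  0.66]))]
```

Request:
carry_out(
  steps=[
    [[0,0,0],[-0.05,0,0.1],255],
    [[0,0,0],[-0.1,0,0.2],255],
    [[0,0,0],[-0.1,0,0.3],255],
    [[0,0,0],[-0.1,0,0.4],255],
    [[0,0,0],[-0.1,0,0.5],255],
    [[0,0,0],[-0.1,0,0.5],255],
    [[0,0,0],[-0.1,0,0.5],255],
    [[0,0,0],[-0.1,0,0.5],255],
  ],
)

```text
clock: 20.85
tcp_pos: [0.4608, -0.0152, 0.071]
orientation: [0.231, 0.132, 0.963, -0.032]
wrist_force: [-1.4, 0.6, 3.2]
finger_gap: 0.0127
grip_force: 39.7
```

```bash
python3 b.py
```

```text
20.85 [-0.179 -0.079 -0.98   0.201 -0.043  0.082] tip in recess tool axes mm [ 0.97  0.1  13.26] F [-0.56  0.16 -3.49] 0.012741459782804807
[(array([-0.03,  0.01,  0.04]), array([ 0.02, -0.01, -0.12])), (array([-0.03,  0.01,  0.04]), array([-0.02, -0.01,  0.17]))]
```

Request:
carry_out(
  steps=[
    [[0,0,0],[0,0,0.05],255],
    [[0,0,0],[0,0,0.1],255],
    [[0,0,0],[0,0,0.15],255],
    [[0,0,0],[0,0,0.2],255],
    [[0,0,0],[0,0,0.25],255],
    [[0,0,0],[0,0,0.25],255],
    [[0,0,0],[0,0,0.25],255],
    [[0,0,0],[0,0,0.25],255],
  ],
)

```text
clock: 21.85
tcp_pos: [0.462, -0.0155, 0.0691]
orientation: [0.232, 0.132, 0.963, -0.032]
wrist_force: [-5.3, 3.1, 10.0]
finger_gap: 0.0128
grip_force: 40.6
```

```bash
python3 b.py
```

```text
21.85 [-0.179 -0.073 -0.981  0.193 -0.043  0.082] tip in recess tool axes mm [ 1.01  0.15 15.53] F [ -0.9    1.61 -11.62] 0.01275511282635674
[(array([-0.03,  0.04,  0.04]), array([ 0.04, -0.02, -0.35])), (array([-0.03,  0.04,  0.04]), array([ 0.  , -0.02, -0.05]))]
```

At the stop: 11.6 N along the axis. Hold there, then withdraw.

Request:
carry_out(
  steps=[
    [[0,0,0],[0,0,0],255],
    [[0,0,0],[0,0,0],255],
    [[0,0,0],[0,0,0],255],
    [[0,0,0],[0,0,0],255],
    [[0,0,0],[0,0,0],255],
    [[0,0,0],[0,0,0],255],
    [[0,0,0],[0,0,0],255],
    [[0,0,0],[0,0,0],255],
  ],
)

```text
clock: 22.85
tcp_pos: [0.462, -0.0155, 0.069]
orientation: [0.232, 0.132, 0.963, -0.032]
wrist_force: [-5.0, 0.9, 9.9]
finger_gap: 0.013
grip_force: 40.6
```

Request:
carry_out(
  steps=[
    [[0,0,0],[0,0,0],255],
    [[0,0,0],[0,0,0],255],
    [[0,0,0],[0.1,0,-0.7],255],
    [[0,0,0],[0.2,0,-1.6],255],
    [[0,0,0],[0.2,0,-3],255],
    [[0,0,0],[0.2,0,-5],255],
    [[0,0,0],[0,0,-8],255],
    [[0,0,0],[0,0,-10],255],
  ],
)

```text
clock: 23.85
tcp_pos: [0.4174, -0.0031, 0.1588]
orientation: [0.231, 0.132, 0.963, -0.032]
wrist_force: [0.8, 0.1, -1.2]
finger_gap: 0.0131
grip_force: 39.9
```

Request:
carry_out(
  steps=[
    [[0,4,0],[0,0,0],255],
    [[0,10,0],[0,0,0],255],
    [[0,18,0],[0,0,0],255],
    [[0,27,0],[0,0,0],255],
    [[0,27,0],[0,0,0],255],
    [[0,27,0],[0,0,0],255],
    [[0,27,0],[0,0,0],255],
    [[0,27,0],[0,0,0],255],
  ],
)

```text
clock: 24.85
tcp_pos: [0.4172, -0.0029, 0.1584]
orientation: [0.001, 0.135, 0.991, -0.0]
wrist_force: [-0.3, 0.1, -0.8]
finger_gap: 0.0129
grip_force: 39.6
```

```bash
python3 - <<'E'
from h import *
s=env.get_state();print(s['clock'],s['tcp_pos'],s['finger_gap'])
print(rel((.5358,.2847,.1800),down(-15.7)))
E
```

```text
24.85 [ 0.41724825 -0.00288905  0.15835675] 0.012905166765656067
(array([-0.04,  0.12,  0.14]), array([-3.71, 30.88, -2.18]))
```

Request:
carry_out(
  steps=[
    [[0,0,0],[-0.5,4,-1],255],
    [[0,0,0],[-1,9,-2.2],255],
    [[0,0,0],[-1.6,14,-2.2],255],
    [[0,0,0],[-2.3,19.5,-2.2],255],
    [[0,0,0],[-3,25,-2.2],255],
    [[0,0,0],[-3.4,29,-2.2],255],
    [[0,0,0],[-3.7,30.9,-2.2],255],
    [[0,0,0],[-3.7,30.9,-2.2],255],
  ],
)

```text
clock: 25.85
tcp_pos: [0.5365, 0.2857, 0.1797]
orientation: [0.0, 0.134, 0.991, -0.0]
wrist_force: [-1.2, -1.4, -0.8]
finger_gap: 0.0129
grip_force: 39.6
```

Request:
carry_out(
  steps=[
    [[0,0,0],[0,0,2],255],
    [[0,0,0],[0,0,4],255],
    [[0,0,0],[0,0,4],255],
    [[0,0,0],[0,0,4],255],
    [[0,0,0],[0,0,4],255],
    [[0,0,0],[0,0,4],255],
    [[0,0,0],[0,0,4],255],
    [[0,0,0],[0,0,4],255],
  ],
)

```text
clock: 26.85
tcp_pos: [0.5367, 0.2845, 0.1395]
orientation: [-0.0, 0.136, 0.991, -0.0]
wrist_force: [-0.0, 0.4, 0.2]
finger_gap: 0.0127
grip_force: 39.6
```

```bash
cat > hole.py <<'E'
from h import *
def hole(nm,u0,v0,rad=14):
    c,p,D=load(nm);g=cv2.cvtColor(p,cv2.COLOR_RGB2GRAY)
    a=(slice(int(v0)-rad,int(v0)+rad),slice(int(u0)-rad,int(u0)+rad));k=np.argwhere(g[a]<g[a].min()+0.35*(np.median(g[a])-g[a].min()))
    v,u=k.mean(0)+[int(v0)-rad,int(u0)-rad];return (u,v,len(k)),onz(c,u,v,.05)
E
python3 - <<'E'
from hole import *
print('w7',hole('w7',323,195.8))
c,p,D=snap('wrist','w10');s=env.get_state();T=rot(s['orientation']);print(s['clock'],s['tcp_pos'],s['finger_gap'])
tip=s['tcp_pos']+T.apply([0,0,.058]);h=proj(c,(.5358,.2845,.05));print('hole pred',h,'tip',proj(c,tip))
print(hole('w10',*h,10))
g=cv2.cvtColor(p,cv2.COLOR_RGB2GRAY);u,v=h.astype(int)
np.set_printoptions(linewidth=250,threshold=5000);print(u-20,v-16);print(g[v-16:v+26:2,u-20:u+22:2])
print(rel((.5358,.2845,.0627),down(-15.7)))
E
```

```text
w7 ((np.float64(322.64912280701753), np.float64(195.31578947368422), 114), array([0.53553666, 0.28337831, 0.05      ]))
26.9 [0.53671235 0.28448487 0.13942048] 0.012936419346899061
hole pred [323.10959713 207.96836562] tip [323.39134562 224.96312619]
((np.float64(320.9264705882353), np.float64(208.35294117647058), 68), array([0.53565758, 0.28286752, 0.05      ]))
303 191
[[71 75 72 72 75 73 69 72 69 71 69 68 71 68 72 70 72 73 73 68 72]
 [71 72 74 67 67 70 68 70 71 67 68 73 70 72 70 73 72 70 71 71 68]
 [72 67 70 73 71 71 73 71 73 72 72 71 68 73 70 70 71 70 68 68 69]
 [71 72 72 69 68 70 70 69 71 73 73 71 71 72 71 64 69 70 69 72 69]
 [70 70 70 70 74 71 71 67 63 62 64 64 65 68 69 72 69 70 69 69 68]
 [72 71 72 70 71 70 63 55 45 41 42 49 59 68 70 68 69 67 69 70 70]
 [72 72 71 70 72 68 45 32 30 31 29 27 39 59 64 71 70 71 72 75 72]
 [72 68 72 70 66 56 44 30 34 30 29 29 31 43 66 68 72 71 72 75 79]
 [69 71 72 69 70 51 29 32 30 30 24 29 32 43 58 66 76 73 74 71 71]
 [70 68 70 65 64 44 33 28 31 25 32 35 35 44 64 69 71 75 72 72 72]
 [68 71 71 67 68 48 43 23 25 29 30 30 34 52 69 71 73 72 69 71 72]
 [70 69 67 71 68 58 48 37 26 29 27 36 43 60 69 69 72 71 68 70 65]
 [73 73 68 71 70 67 50 51 44 39 40 37 60 67 67 71 71 70 67 73 69]
 [68 70 74 73 73 74 69 59 58 56 58 57 60 68 68 66 72 70 67 70 71]
 [68 71 73 74 74 75 70 67 63 65 65 64 70 69 69 71 71 70 74 75 72]
 [73 76 77 71 71 71 72 69 73 69 69 66 67 68 70 71 72 74 73 76 76]
 [76 75 74 71 73 71 71 69 69 67 62 68 68 71 71 74 71 74 77 77 77]
 [75 73 72 69 71 70 71 70 64 57 50 55 70 75 73 73 76 76 76 76 80]
 [68 70 69 68 64 65 68 68 64 53 47 48 56 68 75 76 77 77 77 74 79]
 [70 70 66 66 63 72 67 71 64 52 48 50 56 71 74 74 74 76 77 77 75]
 [68 70 65 68 70 72 73 69 64 55 50 49 54 75 78 77 76 77 78 75 77]]
(array([-0.05, -0.01,  0.12]), array([ 0.09, -0.02,  7.67]))
```

Request:
carry_out(
  steps=[
    [[0,0,0],[0.1,-0.15,1],255],
    [[0,0,0],[0.1,-0.15,2],255],
    [[0,0,0],[0.1,-0.15,3],255],
    [[0,0,0],[0.1,-0.15,4],255],
    [[0,0,0],[0.1,-0.15,5.2],255],
    [[0,0,0],[0.1,-0.15,6.4],255],
    [[0,0,0],[0.1,-0.15,7.2],255],
    [[0,0,0],[0.1,-0.15,7.2],255],
  ],
)

```text
clock: 27.9
tcp_pos: [0.5348, 0.283, 0.0665]
orientation: [-0.001, 0.136, 0.991, -0.001]
wrist_force: [-0.5, -0.3, -0.6]
finger_gap: 0.0129
grip_force: 39.6
```

Request:
carry_out(
  steps=[
    [[0,0,0],[0,0,0.1],255],
    [[0,0,0],[0,0,0.2],255],
    [[0,0,0],[0,0,0.3],255],
    [[0,0,0],[0,0,0.4],255],
    [[0,0,0],[0,0,0.5],255],
    [[0,0,0],[0,0,0.5],255],
    [[0,0,0],[0,0,0.5],255],
    [[0,0,0],[0,0,0.5],255],
  ],
)

```text
clock: 28.9
tcp_pos: [0.5354, 0.2833, 0.0627]
orientation: [-0.0, 0.136, 0.991, -0.0]
wrist_force: [-1.6, -0.6, 4.3]
finger_gap: 0.0131
grip_force: 40.1
```

Collar is seated: 4 N upward at the original height. Release and retreat.

Request:
carry_out(
  steps=[
    [[0,0,0],[0,0,0],0],
    [[0,0,0],[0,0,0],0],
    [[0,0,0],[0,0,0],0],
    [[0,0,0],[0,0,0],0],
    [[0,0,0],[0,0,0],0],
    [[0,0,0],[0,0,-2],0],
    [[0,0,0],[0,0,-6],0],
    [[0,0,0],[0,0,-10],0],
  ],
)

```text
clock: 29.9
tcp_pos: [0.535, 0.2832, 0.1631]
orientation: [-0.001, 0.136, 0.991, -0.001]
wrist_force: [0.9, 0.9, -0.0]
finger_gap: 0.0853
grip_force: 0.0
```

Request:
carry_out(
  steps=[
    [[0,0,0],[0,0,-4],0],
    [[0,0,0],[3,0,-8],0],
    [[0,0,0],[6,0,-10],0],
    [[0,0,0],[8,0,-10],0],
    [[0,0,0],[8,0,-10],0],
    [[0,0,0],[8,0,-10],0],
    [[0,0,0],[8,0,-10],0],
    [[0,0,0],[8,0,-10],0],
  ],
)

```text
clock: 30.9
tcp_pos: [0.4587, 0.3045, 0.2617]
orientation: [-0.001, 0.136, 0.991, -0.001]
wrist_force: [-0.5, 0.0, -0.1]
finger_gap: 0.0855
grip_force: 0.0
```

```bash
python3 - <<'E'
from h import *
c,p,D=snap('wrist','w11');s=env.get_state();print(s['clock'],s['tcp_pos'],s['finger_gap'])
def around(q,col,w=25):
    u,v=proj(c,q);b=p.astype(int)[int(v)-w:int(v)+w,int(u)-w:int(u)+w]
    hsv=cv2.cvtColor(p,cv2.COLOR_RGB2HSV)[int(v)-w:int(v)+w,int(u)-w:int(u)+w].astype(int)
    m=col(hsv);k=np.argwhere(m).mean(0)[::-1]+[int(u)-w,int(v)-w];return (u,v),k,m.sum()
a=(.536,.284)
print('collar',around((*a,.054),lambda h:(h[...,0]>15)&(h[...,0]<26)&(h[...,1]>150)&(h[...,2]>120)))
# depth of handle top and collar surroundings
u,v=proj(c,(*a,.114)).astype(int);print('top pt',dep(c,D,u,v),(u,v))
t,pt,Dt=snap('top','t11')
X=lambda u,v:dep(t,Dt,u,v).round(4)
print('cup depth rim?',[X(*proj(t,(.6085+.0295*np.cos(q),-.0103+.0295*np.sin(q),.149))) for q in(0,1.57,3.14,4.71)])
b0=np.load('pics/topp.npy').astype(int)
for nm,(u,v) in dict(bust=(209,147),horse=(446,147)).items():
    print(nm,abs(pt[v-18:v+18,u-18:u+18].astype(int)-b0[v-18:v+18,u-18:u+18]).mean())
k=(Dt>0); uu,vv=proj(t,(*a,.114)).astype(int);print('top cam stylus',[X(uu+i,vv) for i in(-1,0,1)])
E
```

```text
30.95 [0.45869134 0.30458948 0.26183285] 0.08541992560409165
collar ((np.float64(324.29863444455066), np.float64(241.2163238027403)), array([323.21176471, 238.48235294]), np.int64(85))
top pt [0.53460946 0.28391279 0.11465089] (np.int64(324), np.int64(266))
cup depth rim? [array([ 0.6383, -0.0103,  0.1478]), array([0.6243, 0.0208, 0.0674]), array([ 0.579 , -0.0103,  0.1487]), array([ 0.6105, -0.0402,  0.1381])]
bust 2.6893004115226335
horse 2.8042695473251027
top cam stylus [array([0.5372, 0.2877, 0.1136]), array([0.5369, 0.2847, 0.1165]), array([0.537 , 0.2829, 0.1155])]
```

Handle top reads 0.114–0.116 m, so the stylus is fully home. The cup rim is at about 0.149 m over the pan centre, so the cup is upright. The casts are unchanged.

```bash
python3 -c "
from workcell import env
print(env.hand_in())"
```

```text
the job is handed in; nothing more can be done
None
```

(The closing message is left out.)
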